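# Close the sunken fine-adjust valve and cap its well

## Robot

A 6-joint arm with a two-finger parallel gripper is mounted at the origin on a cart in front of the work surface, level with it; the furniture and walls round the work are solid. World frame = base frame: x ahead of the robot, y to its left, z up, the work surface at z = 0. Lengths are in mm, angles in rad, forces in N, time in s.
With the tool pointing down it reaches from about 350 to 875 mm from the base axis. Payload 4.2 kg.
Tool frame: the origin (TCP) lies midway between the tips of the shut fingers; the grasp point (between the pads) lies 19 mm behind it; z points along the fingers, y is the direction in which the jaws open and shut (so a half turn about z gives the same grasp; the last joint's range is limited). The gripper opens to 85 mm and grips with 20 to 120 N. Pads are 22 mm wide; open, the fingers measure 114 mm over their backs; the gripper's body (76 mm by 85 mm) begins 54 mm behind the grasp point. The pads swing forward as they close: fully open they stand 13 mm farther back than shut.
Start: joints at [-1.049, 0.385, 0.008, 0, -1.194, -0.259], TCP at [162.383, -603.516, 231.312] pointing down, gripper open.
Joint ranges: [-3.14, 3.14], [-1.21, 2.06], [-1.07, 1.41], [-3.16, 2.05], [-2.99, -0.16], [-3.1, 3.1]. Speed limits (rad/s): [2.79, 2.79, 3.14, 3.14, 3.14, 3.14].

## Interface

Orientations are given as a unit quaternion [x, y, z, w].
In Python, from bench import read_state, get_image, job_done, search_frame, regions_of gives the robot as it stands.
- The arm moves only by the tool servo_tool, never from a script. Its arguments are lists of equal length, an entry for each row: "turn": the turn, a rotation vector about the world's x, y, z in rad, a list of three; "dp": the shift along the world's x, y, z in m, a list of three; "fingers": the finger opening in m, from 0 to 0.0854. In form: {"turn": [[rx, ry, rz], ...], "dp": [[tx, ty, tz], ...], "fingers": [fingers, ...]}. A call has exactly 5 rows; each row shifts and turns the pose as measured when the row begins; what a row does not reach is not made up. A row lasts 1/8 s, in which the tool goes at most 62.5 mm and 10.7 degrees, less where a joint would pass 70% of its speed; a pose out of reach is approached as far as the arm can. A call is refused whole if a number of a shift passes 0.0625 or a number of a turn 0.188, either way. A call with a gripper value outside its range is refused whole. The fingers move at their own pace and stop on an object; the grip force is fixed at half the most. Time passes only in rows, so rows that do not move let the fingers close, or fill a call up. It gives the time, the measured TCP pose, the force and the opening at its end, in the units of the state.
- read_state(): the state, without advancing time (a new reading comes with each control period).
- get_image(name): name is "scene" or "top"; returns a dict with "img" (400x640x3 uint8, red, green, blue), "vfov" (degrees; the focal length in pixels is half the picture's height over the tangent of half this angle, whatever the lens; pixels are square), "cx", "cy" (the principal point, pixels), "world_from_camera" (4x4, takes a point from camera to world coordinates). Camera axes: x right, y down, z forward; pixel columns grow to the right and rows downward; lengths in mm; the calibration is good to about 2 mm. A picture is of the moment at which its call begins. There is no depth.
- job_done(): hands the job in, once; it reports no verdict.
Trained networks look in the newest picture that a camera, given by its name, has taken for a name from the list of things; names that differ only in an ending like _2 or _b are one class to them, and where a whole thing is asked for, a point or a joint stands for the part that bears it (a point fixed in the world has none). Each returns a list of dicts, best first, with "score" (0 to 1); they miss things now and then, are a little off and sometimes report something else, mostly with a low value. They report only what shows in the picture. A call takes as long as a camera call. They do not tell look-alikes from the thing itself.
- search_frame(query, camera): "box" ([left, top, width, height] in pixels, round what is visible of it).
- regions_of(query, camera): "region" (400x640 bool, what is visible of it) and "box" ([left, top, width, height] in pixels, round what is visible of it).
The state is a dict: "clock": time; "joints": joint angles; "joint_vel": joint speeds; "joint_efforts": joint torques, N m; "position": TCP position; "ee_rot": TCP orientation; "contact_force": force on the tool from outside, world axes, zero at the start; "wrist_torque": the same for the moment, N m; "gripper_width": finger opening in mm.
Only numpy, scipy, OpenCV 4.12 (cv2) and the standard library are available. Lean on these libraries where they do the work, as an engineer would, in place of code of your own. Each camera call takes 0.05 s, during which the arm holds its last target. There are 200 camera calls.

## Task

Close the fine-adjust valve of the bench flow controller: turn the small knob at the bottom of the round well clockwise (seen from above) until you feel it come up against its soft seat, snug but not forced, and leave it closed. Then put the round cover into the well, pressed fully home with its flange flat on the top, and let go.

Things in the scene. Friction and masses are not known exactly. Their poses are not given: they have to be found in the camera images.
- unit: the flow controller, a grey painted box 150 (x) x 190 (y) x 60 mm high, fixed to the worktop, two brass hose barbs on its far side (+x). Origin at the centre of its underside, z up. Nothing stands more than 2 mm above its top.
- well (a point): centre of the mouth of the round well in the unit's top, 60 mm above the worktop (15 mm to -x of the unit's origin in its frame). The well is 72 mm in diameter, 34 mm deep, with straight walls and a 1.5 mm chamfer at the mouth. A gripper has to go in with its fingers only partly open.
- knob: black valve knob in the middle of the well. Origin on its axis at the well's floor (34 mm below the mouth), z up. A round skirt 33 mm in diameter reaches 8 mm above the floor; on it stands a straight finger bar 28 mm long (knob's x) x 14 mm wide (its y), 8 to 23 mm above the floor, a white line on its +x half. It turns about z only, drag a steady 0.08 N m, and stays where it is left.
- bar (a point): centre of the top of the knob's finger bar, 11 mm below the mouth of the well. After 0.5 to 1.5 rad of clockwise turn (yaw falling) the knob meets a soft seat hidden in the unit; where differs each time and cannot be seen. There the torque rises above the drag by 2.5 N m per rad. 0.12 N m above the drag makes it tight, over 0.34 N m above it harms the seat: aim for 0.2 N m.
- cover: loose grey plastic cover, 120 g, right way up on the worktop. Origin at the centre of its underside, z up. Spigot 69 mm in diameter, 8 mm high (2 mm lead-in); flange 86 mm in diameter from 8 to 13 mm; straight grip bar 44 mm long (its x) x 16 mm wide (its y) from 13 to 35 mm. Fully home, the flange rests on the unit's top and the origin is 8 mm below the well's mouth; any yaw will do.
Mind the look-alikes: they are no part of the job. There is more than one size of the cover; the one meant has the size given above.

How it is judged (in metres and radians):
On the way:
1. the knob bears snugly on its seat (more than 6 N at the seat, 19 mm from the axis: about 0.11 N m) (contact force between knob and unit above 6 N), for 0.1 s.
At the end, for the whole second after the job is handed in: the knob still bears on its seat (more than 0.5 N at the seat) and the cover is fully home in the well: within 3.5 mm of its centre, origin 6 to 11 mm below the mouth, tilted less than 0.06 rad, at rest and released (contact force between knob and unit above 0.5 N and horizontal distance between cover and well below 0.0035 m and z of cover in the frame of well between -0.011 and -0.006 m and angle between cover's own z axis and vertical below 0.06 rad and linear speed of cover below 0.01 m/s and contact force between the fingers and cover below 0.1 N); the robot touches nothing.
It fails at once if the seat is forced: more than 18 N at the seat (0.34 N m above the drag) (contact force between knob and unit above 18 N).
It also fails if it takes over 72 s, if anything falls off the work surface, if the arm or the gripper's body presses on something with over 40 N, if the wrist force passes 120 N, or if a joint passes its speed limit or range.

## Working session

There is one attempt and no reset: what is moved stays moved. The work goes in short steps, Python scripts to look and compute and a tool call to move; the robot and the scene stay as the last step left them, time stands still between calls to the robot, and variables do not carry over. Pictures are saved under pics/ and viewed, about 8 in all and at most 12, crops included, and the job is handed in when it is done.

Besides the shell and the picture viewer there is one more tool, called after "Call:" in YAML: its name, and indented under it one key for each argument. servo_tool: Moves the arm, as the interface text tells. Its arguments: {"type":"object","properties":{"turn":{"type":"array","items":{"type":"array","items":{"type":"number"}}},"dp":{"type":"array","items":{"type":"array","items":{"type":"number"}}},"fingers":{"type":"array","items":{"type":"number"}}},"required":["turn","dp","fingers"]}

```bash
mkdir -p pics; ls
cat > h.py <<'E'
from bench import *
import numpy as np, cv2
def K(d):
    f=d["img"].shape[0]/2/np.tan(np.radians(d["vfov"])/2); return f
def proj(d,P):
    T=np.linalg.inv(d["world_from_camera"]); p=T[:3,:3]@np.array(P,float)+T[:3,3]; f=K(d)
    return np.array([f*p[0]/p[2]+d["cx"],f*p[1]/p[2]+d["cy"]])
def onz(d,u,v,z):
    T=np.array(d["world_from_camera"]); f=K(d)
    r=T[:3,:3]@np.array([(u-d["cx"])/f,(v-d["cy"])/f,1]); o=T[:3,3]
    return o+r*(z-o[2])/r[2]
def save(n,im,s=1):
    cv2.imwrite("pics/"+n,cv2.resize(im[:,:,::-1],None,fx=s,fy=s,interpolation=cv2.INTER_CUBIC))
E
python3 - <<'E'
from h import *
s=read_state();print({k:np.round(v,3).tolist() for k,v in s.items()})
ims=[]
for c in("scene","top"):
    d=get_image(c);print(c,d["vfov"],d["cx"],d["cy"],np.round(d["world_from_camera"],3).tolist())
    for q in("unit","knob","cover"):
        for r in search_frame(q,c)[:5]:
            b=r["box"];print(q,round(r["score"],2),np.round(b).tolist(),np.round(onz(d,b[0]+b[2]/2,b[1]+b[3]/2,dict(unit=60,knob=45,cover=13)[q])).tolist())
    save(c+"0.png",d["img"])
E
```

```text
pics
{'clock': 0.0, 'joints': [-1.049, 0.386, 0.007, -0.001, -1.194, -0.259], 'joint_vel': [-0.001, -0.0, -0.001, 0.001, -0.002, 0.002], 'joint_efforts': [0.001, -39.229, 18.84, 4.186, -0.005, -0.0], 'position': [162.234, -602.973, 230.207], 'ee_rot': [-0.131, 0.991, 0.001, -0.0], 'contact_force': [0.162, 0.155, 0.862], 'wrist_torque': [-0.033, -0.008, -0.014], 'gripper_width': 85.731}
scene 44.35729394435322 324.33211692301086 201.66619872796457 [[0.529, -0.578, 0.621, -421.195], [-0.849, -0.349, 0.398, -806.062], [-0.013, -0.737, -0.675, 1030.445], [0.0, 0.0, 0.0, 1.0]]
unit 0.65 [211.0, 126.0, 71.0, 53.0] [543.0, 114.0, 60.0]
knob 0.37 [238.0, 151.0, 11.0, 4.0] [549.0, 130.0, 45.0]
cover 0.89 [252.0, 217.0, 39.0, 27.0] [333.0, -140.0, 13.0]
cover 0.81 [412.0, 277.0, 54.0, 46.0] [354.0, -646.0, 13.0]
cover 0.73 [307.0, 192.0, 27.0, 27.0] [493.0, -207.0, 13.0]
top 47.60103610769214 316.4169069467587 201.2846979103364 [[0.025, -0.998, 0.055, 392.779], [-1.0, -0.024, 0.009, -253.31], [-0.007, -0.055, -0.998, 1397.729], [0.0, 0.0, 0.0, 1.0]]
unit 0.87 [155.0, 133.0, 74.0, 68.0] [560.0, 129.0, 60.0]
knob 0.54 [185.0, 164.0, 9.0, 13.0] [548.0, 141.0, 45.0]
cover 0.92 [289.0, 176.0, 30.0, 29.0] [500.0, -203.0, 13.0]
cover 0.77 [430.0, 224.0, 41.0, 28.0] [366.0, -651.0, 13.0]
cover 0.57 [260.0, 233.0, 42.0, 36.0] [316.0, -138.0, 13.0]
cover 0.36 [186.0, 164.0, 9.0, 13.0] [554.0, 146.0, 13.0]
```

View pics/scene0.png

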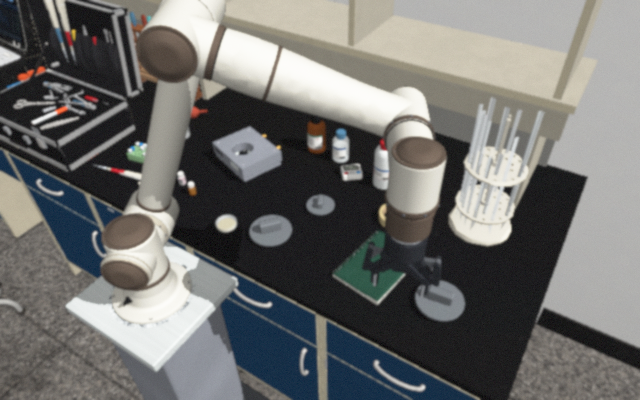

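View pics/top0.png

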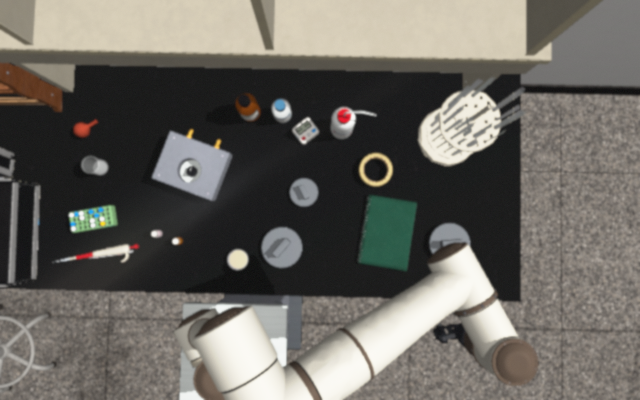

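The scene shows the unit at about (192,165) in the top picture and three covers, at (304,192) about 29 px wide, and at (282,247) and (450,240), each about 41 px wide. The 86 mm flange should be about 28 px, so the one at (304,192) is the right size. I'll zoom in on it next.

Run:
```python
from h import *
out=[]
def acc(c,n=6):
    ds=[get_image(c) for _ in range(n)]; d=ds[0]; d["img"]=np.mean([x["img"] for x in ds],0).astype(np.uint8); return d
for c,a,b in(("top",(146,124),(278,168)),("scene",(206,118),(294,180))):
    d=acc(c); np.savez(c+".npz",**d)
    row=[]
    for (x,y),w,h in((a,92,80),(b,50,50)):
        row.append(cv2.resize(d["img"][y:y+h,x:x+w],None,fx=4.5 if w>60 else 7,fy=4.5 if w>60 else 7,interpolation=cv2.INTER_CUBIC)[:350])
    h=min(r.shape[0] for r in row); out.append(np.hstack([r[:h] for r in row]))
    for q in("well","bar","knob","unit"):
      for r in regions_of(q,c)[:2]:
        m=np.argwhere(r["region"])[:,::-1]; print(c,q,round(r["score"],2),r["box"],m.mean(0).round(2),len(m))
w=min(o.shape[1] for o in out); save("crop1.png",np.vstack([o[:,:w] for o in out])[:, :800],0.83)
```

```text
top well 0.95 [156.2, 132.6, 73.9, 67.8] [192.13 165.55] 3274
top knob 0.6 [187.9, 166.3, 8.6, 12.2] [191.52 171.27] 120
top knob 0.36 [152.3, 131.8, 80.1, 68.8] [192.37 165.39] 3351
top unit 0.84 [154.2, 129.3, 76.4, 72.3] [192.44 165.61] 3395
scene well 0.75 [212.1, 126.9, 70.1, 56.6] [247.58 152.96] 2347
scene bar 0.4 [245.2, 150.0, 3.5, 4.2] [243.15 152.11] 27
scene unit 0.9 [212.1, 127.4, 70.2, 51.9] [247.74 152.99] 2277
```

View pics/crop1.png

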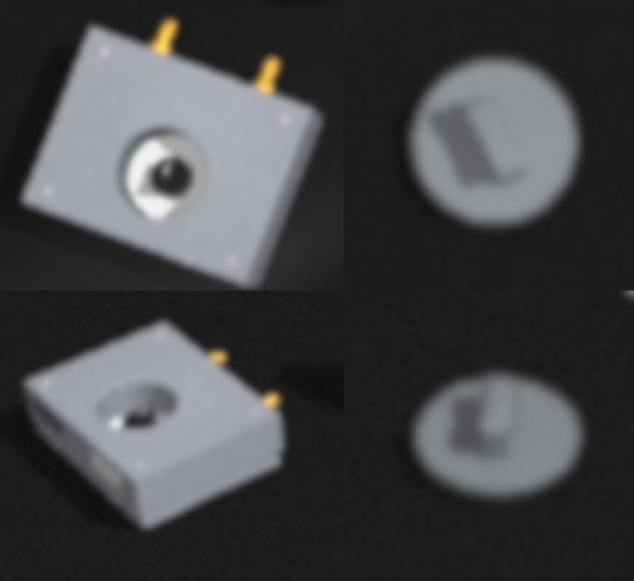

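The crops show the unit with its barbs up (+x), the well at about crop (162,175), and the cover disc with its bar running about upper-left to lower-right. Next I'll fit the unit and cover silhouettes in both views, and stretch the contrast on the knob.

```bash
cat > fit.py <<'E'
from h import *
from scipy.optimize import minimize
D={c:dict(np.load(c+".npz")) for c in("top","scene")}
S=8
def mask(d,box):
    x,y,w,h=box; g=cv2.resize(d["img"][y:y+h,x:x+w],None,fx=S,fy=S,interpolation=cv2.INTER_CUBIC)
    hsv=cv2.cvtColor(g,cv2.COLOR_RGB2HSV); m=((g.max(2)>75)&(hsv[:,:,1]<110)).astype(np.uint8)
    m=cv2.morphologyEx(m,cv2.MORPH_OPEN,np.ones((41,41)))
    n,l,st,_=cv2.connectedComponentsWithStats(m); k=1+st[1:,4].argmax()
    m=(l==k).astype(np.uint8); cs,_=cv2.findContours(m,0,2); cv2.drawContours(m,cs,-1,1,-1); return m
def model(d,box,P):
    q=np.array([proj(d,p) for p in P]); q=(q-np.array(box[:2])+.5)*S-.5
    m=np.zeros((box[3]*S,box[2]*S),np.uint8); cv2.fillConvexPoly(m,cv2.convexHull(np.round(q*16).astype(np.int32)),1,shift=4); return m
def fit(boxes,f,x0,cams):
    M={c:mask(D[c],boxes[c]) for c in cams}
    cost=lambda x:sum((M[c]!=model(D[c],boxes[c],f(x))).mean() for c in cams)
    r=minimize(cost,x0,method="Nelder-Mead",options=dict(initial_simplex=np.array([x0]+[np.array(x0)+e for e in np.diag([15,15,.2][:len(x0)])]),xatol=.02,fatol=1e-6)); return r.x,r.fun
def ubox(x):
    c,s=np.cos(x[2]),np.sin(x[2]); return [(x[0]+c*a-s*b,x[1]+s*a+c*b,z) for a in(-75,75) for b in(-95,95) for z in(0,60)]
t=np.linspace(0,6.28,60)
def disc(R): return lambda x:[(x[0]+R*np.cos(a),x[1]+R*np.sin(a),z) for a in t for z in(8,13)]
UB=dict(top=(146,124,96,84),scene=(200,116,92,72)); CB=dict(top=(280,168,48,48),scene=(294,180,52,50))
if __name__=="__main__":
    for cams in(["top"],["scene"],["top","scene"]):
        x,c=fit(UB,ubox,[555,125,-.35],cams); w=x[:2]-15*np.array([np.cos(x[2]),np.sin(x[2])])
        print(cams,"unit",x.round(3),"well",w.round(1),"cost",round(c,5))
        for R in(39,43,47): y,c=fit(CB,disc(R),[498,-203],cams); print("   cover R",R,y.round(1),round(c,5))
E
python3 fit.py
python3 - <<'E'
from h import *
o=[]
for c,x,y in(("top",176,158),("scene",226,140)):
    g=np.load(c+".npz")["img"][y:y+30,x:x+36].astype(float)
    g=cv2.resize(g,None,fx=11,fy=11,interpolation=cv2.INTER_CUBIC); g=255*(np.clip(g/255,0,1))**.5; o.append(g.clip(0,255).astype(np.uint8))
save("knob.png",np.hstack(o))
E
```

```text
['top'] unit [ 5.65799e+02  1.37764e+02 -3.31000e-01] well [551.6 142.6] cost 0.01553
   cover R 39 [ 494.9 -197.9] 0.06461
   cover R 43 [ 495.7 -202. ] 0.017
   cover R 47 [ 496. -202.] 0.03495
['scene'] unit [ 5.75953e+02  1.38594e+02 -3.47000e-01] well [561.8 143.7] cost 0.01475
   cover R 39 [ 497.5 -205.8] 0.03407
   cover R 43 [ 499.9 -201.4] 0.00537
   cover R 47 [ 503.3 -200.5] 0.02674
['top', 'scene'] unit [ 5.68537e+02  1.37056e+02 -3.33000e-01] well [554.4 142. ] cost 0.05824
   cover R 39 [ 495.9 -202.1] 0.09899
   cover R 43 [ 498.1 -201.5] 0.02842
   cover R 47 [ 497.9 -200.2] 0.06318
```

View pics/knob.png

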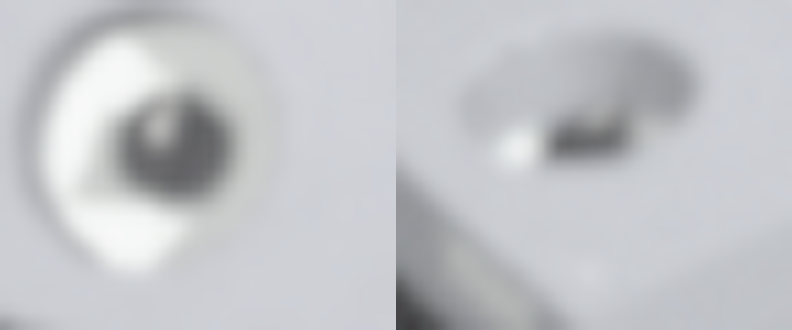

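The knob shows as a dark disc in the top view near (192,171), with its white line pointing up in the image, roughly world +x. The unit fits from the two cameras differ by 10 mm in x, so I'll check the mask threshold and rectify the knob onto the bar-top plane.

```bash
sed -i 's/>75)/>TH)/; s/^S=8/S=8; TH=75/' fit.py
python3 - <<'E'
import fit; from fit import *
for th in(50,60,90,110):
    fit.TH=th; r=[]
    for cams in(["top"],["scene"]):
        x,c=fit.fit(UB,ubox,[565,135,-.33],cams); w=x[:2]-15*np.array([np.cos(x[2]),np.sin(x[2])]); r+=[x[2].round(3),w.round(1),round(c,4)]
    print(th,r)
d=D["top"]; print("well top",onz(d,189.2-.5,171.0-.5,60)); print("skirt top",onz(d,176+178/11-.5,158+148/11-.5,34))
ds=D["scene"]; print("well scene",onz(ds,242.2,148.5,60), [proj(ds,(554,142,60)),proj(d,(554,142,60))])
# overlay: unit outline from top fit and scene fit in both images; rectified knob
o=[]
for c in("top","scene"):
    b=UB[c]; x0,y0,w,h=b; g=cv2.resize(D[c]["img"][y0:y0+h,x0:x0+w],None,fx=4,fy=4,interpolation=cv2.INTER_CUBIC)
    for wc,col in(((552,142.5),(255,0,0)),((560,143.5),(0,255,0))):
        yaw=-.335; cx=wc[0]+15*np.cos(yaw),wc[1]+15*np.sin(yaw)
        P=ubox([cx[0],cx[1],yaw]); P=[P[i] for i in(1,3,7,5)]
        C=[(wc[0]+36*np.cos(a),wc[1]+36*np.sin(a),60) for a in t]
        for Q in(P,C):
            q=np.array([proj(D[c],p) for p in Q]); q=(q-[x0,y0]+.5)*4-.5
            cv2.polylines(g,[np.round(q*16).astype(np.int32)],True,col,1,cv2.LINE_AA,4)
    o.append(cv2.copyMakeBorder(g,0,max(0,336-h*4),0,max(0,384-w*4),0))
# rectified at z=49 , 10px/mm*? 60mm window about 552,142 : up=+x, left=+y
s=5; xs=552+30-np.arange(60*s)/s; ys=142+30-np.arange(60*s)/s
mp=np.array([[proj(d,(x,y,49)) for y in ys] for x in xs],np.float32)
R=cv2.remap(d["img"],mp[...,0],mp[...,1],cv2.INTER_CUBIC); R2=(np.clip(R.astype(float)-20,0,130)/130*255).astype(np.uint8)
o=np.hstack(o); r=np.zeros((300,o.shape[1],3),np.uint8); r[:,:300]=R; r[:,310:610]=R2
save("ov.png",np.vstack([o,r])[:,:800][:600])
np.savez("rect.npz",R=R)
E
```

```text
Traceback (most recent call last):
AttributeError: 'function' object has no attribute 'fit'
```

Run:
```python
import fit as F
from h import *
D,UB,ubox,t=F.D,F.UB,F.ubox,F.t
for th in(50,60,90,110):
    F.TH=th; r=[]
    for cams in(["top"],["scene"]):
        x,c=F.fit(UB,ubox,[565,135,-.33],cams); w=x[:2]-15*np.array([np.cos(x[2]),np.sin(x[2])]); r+=[x[2].round(3),w.round(1),round(c,4)]
    print(th,r)
d=D["top"]; print("well top",onz(d,189.2-.5,171.0-.5,60)); print("skirt top",onz(d,176+178/11-.5,158+148/11-.5,34))
ds=D["scene"]; print("well scene",onz(ds,242.2,148.5,60), [proj(ds,(554,142,60)),proj(d,(554,142,60))])
o=[]
for c in("top","scene"):
    b=UB[c]; x0,y0,w,h=b; g=cv2.resize(D[c]["img"][y0:y0+h,x0:x0+w],None,fx=4,fy=4,interpolation=cv2.INTER_CUBIC)
    for wc,col in(((552,142.5),(255,0,0)),((560,143.5),(0,255,0))):
        yaw=-.335; cx=wc[0]+15*np.cos(yaw),wc[1]+15*np.sin(yaw)
        P=ubox([cx[0],cx[1],yaw]); P=[P[i] for i in(1,3,7,5)]
        C=[(wc[0]+36*np.cos(a),wc[1]+36*np.sin(a),60) for a in t]
        for Q in(P,C):
            q=np.array([proj(D[c],p) for p in Q]); q=(q-[x0,y0]+.5)*4-.5
            cv2.polylines(g,[np.round(q*16).astype(np.int32)],True,col,1,cv2.LINE_AA,4)
    o.append(cv2.copyMakeBorder(g,0,max(0,336-h*4),0,max(0,384-w*4),0))
s=5; xs=552+30-np.arange(60*s)/s; ys=142+30-np.arange(60*s)/s
mp=np.array([[proj(d,(x,y,49)) for y in ys] for x in xs],np.float32)
R=cv2.remap(d["img"],mp[...,0],mp[...,1],cv2.INTER_CUBIC); R2=(np.clip(R.astype(float)-20,0,130)/130*255).astype(np.uint8)
o=np.hstack(o)[:,:800]; r=np.zeros((300,o.shape[1],3),np.uint8); r[:,:300]=R; r[:,310:610]=R2
save("ov.png",np.vstack([o,r])[:600])
```

```text
50 [np.float64(-0.335), array([550.3, 142.6]), np.float64(0.0324), np.float64(-0.328), array([560.2, 144.1]), np.float64(0.0142)]
60 [np.float64(-0.321), array([550.3, 142.8]), np.float64(0.0238), np.float64(-0.336), array([560.6, 143.1]), np.float64(0.0098)]
90 [np.float64(-0.32), array([551.4, 142.5]), np.float64(0.0156), np.float64(-0.369), array([564.2, 143.4]), np.float64(0.0244)]
110 [np.float64(-0.331), array([551.5, 143. ]), np.float64(0.0191), np.float64(-0.4), array([565. , 144.3]), np.float64(0.0456)]
well top [548.18661033 139.79530366  60.        ]
skirt top [550.04120838 138.33154139  34.        ]
well scene [552.75738035 138.46467973  60.        ] [array([241.60723808, 147.98605673]), array([188.0390398 , 168.53728416])]
```

View pics/ov.png

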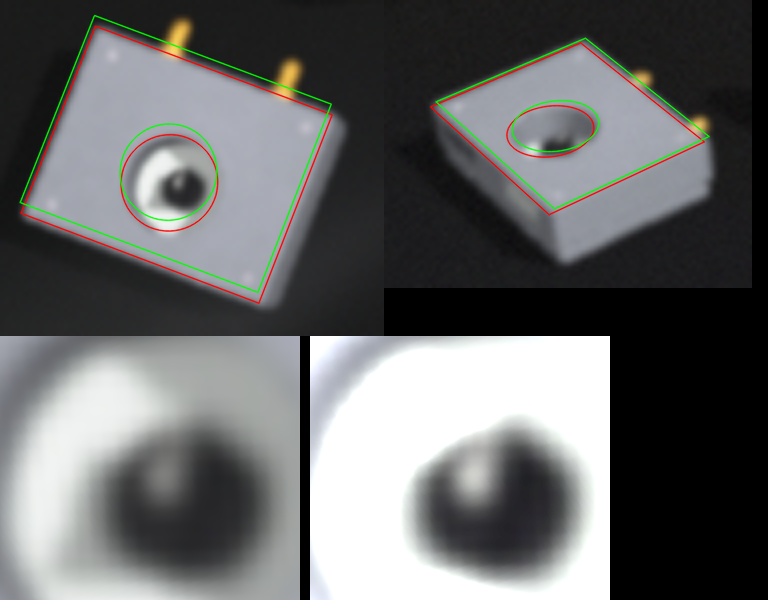

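Red (552,142.5) fits the unit's top edges in the top view, but the well itself looks about 2 mm lower in the image. I'll refine with the well rim colour, the four screws and a small rendered model of the knob.

```bash
cat > knob.py <<'E'
from h import *
from scipy.optimize import minimize
from scipy.ndimage import gaussian_filter
D={c:dict(np.load(c+".npz")) for c in("top","scene")}
t=np.linspace(0,2*np.pi,48,endpoint=False)
def rim(c,x0):  # maximise radial edge contrast in colour at the mouth
    d=D[c]; im=d["img"].astype(np.float32); ch=np.dstack([im.mean(2),3*(im[...,2]-im[...,0])])
    def smp(x,R):
        p=np.array([proj(d,(x[0]+R*np.cos(a),x[1]+R*np.sin(a),60)) for a in t],np.float32)
        return cv2.remap(ch,p[:,0].copy(),p[:,1].copy(),cv2.INTER_CUBIC)[:,0]
    f=lambda x:-np.abs(smp(x,39.5)-smp(x,33.5)).clip(0,40).mean()
    g=min(((f((x0[0]+i,x0[1]+j)),x0[0]+i,x0[1]+j) for i in range(-10,11,2) for j in range(-10,11,2)))
    r=minimize(f,g[1:],method="Nelder-Mead"); return r.x.round(1),r.fun
S=8
def layers(c,k,box,sig):
    d=D[c]; x0,y0,w,h=box; ax,ay,yaw=k; cs,sn=np.cos(yaw),np.sin(yaw)
    W=lambda a,b,z:(ax+cs*a-sn*b,ay+sn*a+cs*b,z)
    disc=[W(16.5*np.cos(q),16.5*np.sin(q),z) for q in t for z in(26,34)]
    bar=[W(a,b,z) for a in(-14,14) for b in(-7,7) for z in(34,49)]
    top=[W(a,b,49) for a in(-14,14) for b in(-7,7)]
    line=[W(a,b,49) for a in(1,13) for b in(-1.2,1.2)]
    L=[]
    for P in(disc,bar,top,line):
        q=(np.array([proj(d,p) for p in P])-[x0,y0]+.5)*S-.5; m=np.zeros((h*S,w*S),np.float32)
        cv2.fillConvexPoly(m,cv2.convexHull(np.round(q*16).astype(np.int32)),1,shift=4); L.append(m)
    dsc,br,tp,ln=L; sk=dsc*(1-br)
    B=[sk,br*(1-tp),tp*(1-ln),ln]; bg=1-np.maximum(dsc,br)
    yy,xx=np.mgrid[0:h*S,0:w*S]/S-h/2; B+=[bg,bg*xx,bg*yy]
    return [cv2.resize(gaussian_filter(b,sig*S),(w,h),interpolation=cv2.INTER_AREA).ravel() for b in B],gaussian_filter(np.maximum(dsc,br),sig*S*1.0)
def cost(c,k,box,sig=.7,full=False):
    x0,y0,w,h=box; y=D[c]["img"][y0:y0+h,x0:x0+w].mean(2).ravel().astype(float)
    L,m=layers(c,k,box,sig); A=np.array(L).T; wt=np.sqrt(.03+cv2.resize(m,(w,h),interpolation=cv2.INTER_AREA).ravel())
    s,_,_,_=np.linalg.lstsq(A*wt[:,None],y*wt,rcond=None); e=((A@s-y)*wt)
    pen=sum(max(0,v-s[3])**2+max(0,v-110)**2+max(0,-v)**2 for v in s[:3])*.001
    return (np.sqrt((e**2).mean())+pen,s.round()) if full else np.sqrt((e**2).mean())+pen
if __name__=="__main__":
    for c in D: print(c,"rim",rim(c,(551,141)))
    d=D["top"]; g=d["img"].astype(np.float32).min(2); pts=[]
    for u,v in((112,55),(306,128),(51,205),(248,277)):
        u=146+u/4-.4; v=124+v/4-.4; a,b=int(round(u)),int(round(v)); P=g[b-2:b+3,a-2:a+3]; Wt=(P-np.median(P)-2).clip(0)
        jj,ii=np.mgrid[-2:3,-2:3]; pts.append(onz(d,a+(Wt*ii).sum()/Wt.sum(),b+(Wt*jj).sum()/Wt.sum(),60)[:2])
    pts=np.array(pts); m=pts.mean(0); v=(pts[1]-pts[0])+(pts[3]-pts[2]); yaw=np.arctan2(v[1],v[0])+np.pi/2
    print("screws",pts.round(1).tolist(),m.round(1),"yaw",yaw.round(3),"well",(m-15*np.array([np.cos(yaw),np.sin(yaw)])).round(1))
    for c,box in(("top",(181,162,19,18)),):
        R=[]
        for yaw in np.arange(-3.14,3.14,.2):
            r=minimize(lambda x:cost(c,(x[0],x[1],yaw),box),(550,140),method="Nelder-Mead",options=dict(xatol=.2,fatol=.01)); R.append((r.fun,yaw,*r.x))
        R.sort()
        for r in R[:7]: print(c,np.round(r,2),cost(c,(r[2],r[3],r[1]),box,full=True)[1])
E
python3 knob.py
```

```text
top rim (array([550.9, 139. ]), np.float64(-21.50234031677246))
scene rim (array([553.3, 140. ]), np.float64(-15.800375938415527))
screws [[646.5, 188.8], [595.7, 42.3], [533.3, 229.0], [482.2, 81.3]] [564.4 135.3] yaw -0.333 well [550.3 140.2]
top [ 9.3900e+00 -3.4000e-01  5.5016e+02  1.3993e+02] [ 67.  29.  62. 205. 202.  -3.   0.]
top [  9.47  -2.94 605.   126.  ] [  0.  -0.   0.  -0. 158.  -5.  -0.]
top [  9.47  -2.74 605.   133.  ] [  0.  -0.   0.  -0. 158.  -5.  -0.]
top [  9.47  -2.54 605.   133.  ] [  0.  -0.   0.  -0. 158.  -5.  -0.]
top [  9.47  -2.34 605.   133.  ] [  0.  -0.   0.  -0. 158.  -5.  -0.]
top [  9.47  -2.14 605.   133.  ] [  0.  -0.   0.  -0. 158.  -5.  -0.]
top [  9.47   2.66 599.84 129.94] [  0.  -0.   0.  -0. 158.  -5.  -0.]
```

Several cues agree: well about (551,140), knob axis (550,140), knob yaw about -0.34, and cover about (497,-202). I'll set out towards the well while turning the tool.

Call:
servo_tool:
  turn:
    - [0, 0, 0.17]
    - [0, 0, 0.17]
    - [0, 0, 0.17]
    - [0, 0, 0.17]
    - [0, 0, 0.17]
  dp:
    - [0.026, 0.05, 0]
    - [0.026, 0.05, 0]
    - [0.026, 0.05, 0]
    - [0.026, 0.05, 0]
    - [0.026, 0.05, 0]
  fingers: [0.03, 0.03, 0.03, 0.03, 0.03]

```text
clock: 2.02
position: [293.9, -349.8, 230.2]
ee_rot: [-0.537, 0.844, -0.001, -0.0]
contact_force: [1.2, 0.1, 0.5]
gripper_width: 30.0
```

```bash
cat > st.py <<'E'
from h import *
from scipy.spatial.transform import Rotation as R
s=read_state(); m=R.from_quat(s["ee_rot"]).as_matrix()
print("t",round(s["clock"],2),"j",np.round(s["joints"],2),"p",np.round(s["position"],1),"xyaw",round(np.arctan2(m[1,0],m[0,0]),3),"z",m[:,2].round(3),"F",np.round(s["contact_force"],1),"M",np.round(s["wrist_torque"],3),"w",round(s["gripper_width"],1))
E
python3 st.py
```

```text
t 2.02 j [-0.51  0.09 -0.39  0.   -1.09  0.08] p [ 293.9 -349.8  230.2] xyaw -2.008 z [ 0.001 -0.002 -1.   ] F [1.2 0.1 0.5] M [ 0.001 -0.104 -0.01 ] w 30.0
```

Call:
servo_tool:
  turn:
    - [0, 0, 0.167]
    - [0, 0, 0.167]
    - [0, 0, 0.167]
    - [0, 0, 0.167]
    - [0, 0, 0.167]
  dp:
    - [0.026, 0.05, 0]
    - [0.026, 0.05, 0]
    - [0.026, 0.05, 0]
    - [0.026, 0.05, 0]
    - [0.026, 0.05, 0]
  fingers: [0.03, 0.03, 0.03, 0.03, 0.03]

```text
clock: 2.65
position: [427.2, -91.2, 232.7]
ee_rot: [0.841, -0.541, 0.004, -0.003]
contact_force: [0.7, -0.8, 1.1]
gripper_width: 30.0
```

Call:
servo_tool:
  turn:
    - [0, 0, 0.167]
    - [0, 0, 0.167]
    - [0, 0, 0.167]
    - [0, 0, 0.167]
    - [0, 0, 0.15]
  dp:
    - [0.026, 0.048, -0.015]
    - [0.026, 0.048, -0.02]
    - [0.026, 0.048, -0.02]
    - [0.026, 0.048, -0.02]
    - [0.022, 0.04, -0.02]
  fingers: [0.03, 0.03, 0.03, 0.03, 0.03]

```text
clock: 3.28
position: [558.5, 151.0, 138.9]
ee_rot: [0.989, -0.146, 0.006, -0.008]
contact_force: [1.2, -0.7, 0.8]
gripper_width: 29.6
```

```bash
python3 st.py
python3 - <<'E'
from knob import *
for yaw in np.arange(-1,.4,.1):
    r=minimize(lambda x:cost("top",(x[0],x[1],yaw),(181,162,19,18)),(550,140),method="Nelder-Mead",options=dict(xatol=.2,fatol=.01)); print(yaw.round(2),round(r.fun,2),r.x.round(1))
# cover rectified: bar top plane z=35, for a contact sheet with the scene view too
o=[]
for c in("top","scene"):
    d=D[c]; s=5; xs=500+30-np.arange(60*s)/s; ys=-202+30-np.arange(60*s)/s
    mp=np.array([[proj(d,(x,y,35)) for y in ys] for x in xs],np.float32)
    o.append(cv2.normalize(cv2.remap(d["img"],mp[...,0],mp[...,1],cv2.INTER_CUBIC),None,0,255,cv2.NORM_MINMAX))
save("cov.png",np.hstack(o))
E
```

```text
t 3.27 j [ 0.54  0.38 -0.25 -0.01 -0.92  0.74] p [558.5 151.  138.9] xyaw -0.294 z [ 0.014  0.014 -1.   ] F [ 1.2 -0.7  0.8] M [-0.074  0.002 -0.048] w 29.6
-1.0 10.38 [549.8 139.6]
-0.9 10.45 [549.7 139.4]
-0.8 10.51 [549.9 139.6]
-0.7 10.45 [550.  139.7]
-0.6 10.2 [550.  139.9]
-0.5 9.87 [550.1 139.9]
-0.4 9.56 [550.1 139.7]
-0.3 9.41 [549.9 139.7]
-0.2 9.39 [550.1 139.5]
-0.1 9.63 [550.1 139.6]
-0.0 9.95 [549.7 139.3]
0.1 10.35 [549.8 139.2]
0.2 10.87 [549.9 139. ]
0.3 11.32 [549.8 138.9]
```

View pics/cov.png

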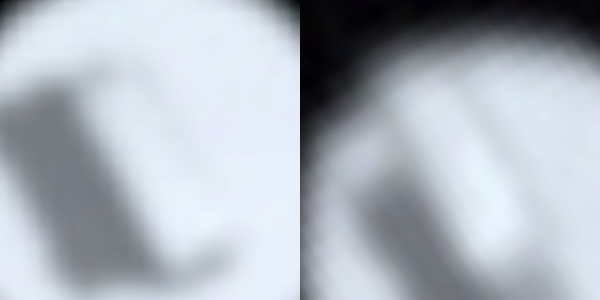

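The cover picture shows its bar tilted up-left, at yaw about 0.43, centred near (497,-202). The knob yaw is about -0.25 and the tool is at -0.29, so next I centre and settle.

Call:
servo_tool:
  turn:
    - [-0.014, 0.014, 0]
    - [0, 0, 0]
    - [0, 0, 0]
    - [0, 0, 0]
    - [0, 0, 0]
  dp:
    - [-0.0075, -0.011, -0.03]
    - [0, 0, -0.03]
    - [0, 0, 0]
    - [0, 0, 0]
    - [0, 0, 0]
  fingers: [0.03, 0.03, 0.03, 0.03, 0.03]

```text
clock: 3.9
position: [553.6, 143.8, 77.8]
ee_rot: [0.99, -0.143, 0.001, 0.0]
contact_force: [-0.2, 1.0, 0.4]
gripper_width: 30.1
```

```bash
python3 st.py
```

```text
t 3.9 j [ 0.54  0.45 -0.32  0.   -0.8   0.74] p [553.6 143.8  77.8] xyaw -0.288 z [ 0.002 -0.    -1.   ] F [-0.2  1.   0.4] M [0.049 0.026 0.068] w 30.1
```

Call:
servo_tool:
  turn:
    - [0, 0, 0]
    - [0, 0, 0]
    - [0, 0, 0]
    - [0, 0, 0]
    - [0, 0, 0]
  dp:
    - [-0.0025, -0.004, -0.01]
    - [0, 0, 0]
    - [0, 0, -0.012]
    - [0, 0, 0]
    - [0, 0, 0]
  fingers: [0.03, 0.03, 0.03, 0.03, 0.03]

```text
clock: 4.53
position: [551.8, 139.6, 56.4]
ee_rot: [0.99, -0.144, 0.003, -0.001]
contact_force: [-1.1, 0.6, -0.0]
gripper_width: 30.1
```

```bash
python3 st.py
```

```text
t 4.53 j [ 0.53  0.47 -0.35  0.   -0.74  0.75] p [551.8 139.6  56.4] xyaw -0.288 z [ 0.005  0.001 -1.   ] F [-1.1  0.6 -0. ] M [0.037 0.028 0.022] w 30.1
```

Call:
servo_tool:
  turn:
    - [0, 0.004, 0]
    - [0, 0, 0]
    - [0, 0, 0]
    - [0, 0, 0]
    - [0, 0, 0]
  dp:
    - [-0.0007, 0, -0.01]
    - [0, 0, -0.009]
    - [0, 0, 0]
    - [0, 0, 0]
    - [0, 0, 0]
  fingers: [0.03, 0.03, 0.03, 0.03, 0.03]

```text
clock: 5.15
position: [551.1, 139.7, 35.8]
ee_rot: [0.99, -0.143, 0.0, -0.001]
contact_force: [0.3, -0.4, 0.9]
gripper_width: 29.8
```

```bash
python3 st.py
```

```text
t 5.15 j [ 0.53  0.5  -0.36 -0.   -0.7   0.75] p [551.1 139.7  35.8] xyaw -0.288 z [ 0.001  0.001 -1.   ] F [ 0.3 -0.4  0.9] M [-0.001 -0.028  0.   ] w 29.8
```

Call:
servo_tool:
  turn:
    - [0, 0, 0]
    - [0, 0, 0]
    - [0, 0, 0]
    - [0, 0, 0]
    - [0, 0, 0]
  dp:
    - [0, 0, 0]
    - [0, 0, 0]
    - [0, 0, 0]
    - [0, 0, 0]
    - [0, 0, 0]
  fingers: [0, 0, 0, 0, 0]

```text
clock: 5.78
position: [551.5, 139.0, 36.3]
ee_rot: [0.99, -0.144, 0.001, -0.001]
contact_force: [0.5, -2.3, -0.8]
gripper_width: 12.2
```

```bash
python3 st.py
```

```text
t 5.78 j [ 0.53  0.5  -0.36  0.   -0.7   0.75] p [551.5 139.   36.3] xyaw -0.289 z [ 0.002  0.001 -1.   ] F [ 0.5 -2.3 -0.8] M [-0.432 -0.396 -0.05 ] w 12.2
```

Call:
servo_tool:
  turn:
    - [0, 0, -0.08]
    - [0, 0, -0.08]
    - [0, 0, -0.08]
    - [0, 0, -0.08]
    - [0, 0, -0.08]
  dp:
    - [0, 0, 0]
    - [0, 0, 0]
    - [0, 0, 0]
    - [0, 0, 0]
    - [0, 0, 0]
  fingers: [0, 0, 0, 0, 0]

```text
clock: 6.4
position: [551.5, 139.0, 36.3]
ee_rot: [0.94, -0.342, 0.001, 0.0]
contact_force: [0.7, -1.4, -0.3]
gripper_width: 12.3
```

```bash
python3 st.py
```

```text
t 6.4 j [ 0.53  0.5  -0.36  0.   -0.7   0.34] p [551.5 139.   36.3] xyaw -0.697 z [ 0.002 -0.001 -1.   ] F [ 0.7 -1.4 -0.3] M [-0.395 -0.359  0.115] w 12.3
```

Call:
servo_tool:
  turn:
    - [0, 0, -0.02]
    - [0, 0, -0.02]
    - [0, 0, -0.02]
    - [0, 0, -0.02]
    - [0, 0, -0.02]
  dp:
    - [0, 0, 0]
    - [0, 0, 0]
    - [0, 0, 0]
    - [0, 0, 0]
    - [0, 0, 0]
  fingers: [0, 0, 0, 0, 0]

```text
clock: 7.02
position: [551.4, 138.9, 36.3]
ee_rot: [0.921, -0.389, 0.001, 0.0]
contact_force: [1.4, -1.0, -0.7]
gripper_width: 12.2
```

```bash
cat > tq.py <<'E'
from h import *
from scipy.spatial.transform import Rotation as R
M=[];Y=[]
for i in range(4):
    if i: get_image("top")
    s=read_state(); m=R.from_quat(s["ee_rot"]).as_matrix(); M.append(s["wrist_torque"][2]);Y.append(np.arctan2(m[1,0],m[0,0]))
print("t",round(s["clock"],2),"p",np.round(s["position"],1),"yaw",np.round(Y,3),"Mz",np.round(M,3),"mean",round(np.mean(M),3),"w",round(s["gripper_width"],1),"F",np.round(s["contact_force"],1))
E
python3 tq.py
```

```text
t 7.17 p [551.5 139.   36.3] yaw [-0.799 -0.8   -0.799 -0.799] Mz [ 0.068  0.054  0.02  -0.031] mean 0.028 w 12.1 F [ 1.9 -1.4 -0.4]
```

Call:
servo_tool:
  turn:
    - [0, 0, -0.018]
    - [0, 0, -0.018]
    - [0, 0, -0.018]
    - [0, 0, -0.018]
    - [0, 0, -0.018]
  dp:
    - [0, 0, 0]
    - [0, 0, 0]
    - [0, 0, 0]
    - [0, 0, 0]
    - [0, 0, 0]
  fingers: [0, 0, 0, 0, 0]

```text
clock: 7.8
position: [551.5, 138.9, 36.3]
ee_rot: [0.902, -0.432, 0.001, 0.0]
contact_force: [1.6, -2.0, -1.0]
gripper_width: 12.2
```

```bash
python3 tq.py
```

```text
t 7.95 p [551.5 139.   36.3] yaw [-0.894 -0.895 -0.894 -0.894] Mz [ 0.095  0.016 -0.041 -0.087] mean -0.004 w 11.9 F [ 1.7 -1.4 -0.9]
```

Call:
servo_tool:
  turn:
    - [0, 0, -0.018]
    - [0, 0, -0.018]
    - [0, 0, -0.018]
    - [0, 0, -0.018]
    - [0, 0, -0.018]
  dp:
    - [0, 0, 0]
    - [0, 0, 0]
    - [0, 0, 0]
    - [0, 0, 0]
    - [0, 0, 0]
  fingers: [0, 0, 0, 0, 0]

```text
clock: 8.57
position: [551.4, 138.9, 36.2]
ee_rot: [0.88, -0.475, 0.001, 0.001]
contact_force: [1.1, -1.2, 0.0]
gripper_width: 12.3
```

```bash
python3 tq.py
```

```text
t 8.72 p [551.5 138.9  36.3] yaw [-0.989 -0.99  -0.989 -0.989] Mz [ 0.101  0.018  0.033 -0.068] mean 0.021 w 12.2 F [ 0.9 -1.2 -0.6]
```

Call:
servo_tool:
  turn:
    - [0, 0, -0.018]
    - [0, 0, -0.018]
    - [0, 0, -0.018]
    - [0, 0, -0.018]
    - [0, 0, -0.018]
  dp:
    - [0, 0, 0]
    - [0, 0, 0]
    - [0, 0, 0]
    - [0, 0, 0]
    - [0, 0, 0]
  fingers: [0, 0, 0, 0, 0]

```text
clock: 9.35
position: [551.5, 139.0, 36.3]
ee_rot: [0.857, -0.516, 0.001, 0.001]
contact_force: [1.1, -1.5, -0.7]
gripper_width: 11.9
```

```bash
python3 tq.py
```

```text
t 9.5 p [551.5 139.   36.3] yaw [-1.084 -1.085 -1.084 -1.083] Mz [ 0.082  0.012 -0.029 -0.033] mean 0.008 w 12.2 F [ 1.6 -0.5 -1.2]
```

Call:
servo_tool:
  turn:
    - [0, 0, -0.018]
    - [0, 0, -0.018]
    - [0, 0, -0.018]
    - [0, 0, -0.018]
    - [0, 0, -0.018]
  dp:
    - [0, 0, 0]
    - [0, 0, 0]
    - [0, 0, 0]
    - [0, 0, 0]
    - [0, 0, 0]
  fingers: [0, 0, 0, 0, 0]

```text
clock: 10.12
position: [551.5, 139.0, 36.3]
ee_rot: [0.831, -0.556, 0.001, 0.001]
contact_force: [0.5, -2.1, -0.2]
gripper_width: 12.5
```

```bash
python3 tq.py
```

```text
t 10.28 p [551.5 138.9  36.3] yaw [-1.179 -1.18  -1.179 -1.178] Mz [ 0.09  -0.023 -0.048 -0.052] mean -0.008 w 12.3 F [ 0.7 -1.3 -0.5]
```

Call:
servo_tool:
  turn:
    - [0, 0, -0.018]
    - [0, 0, -0.018]
    - [0, 0, -0.018]
    - [0, 0, -0.018]
    - [0, 0, -0.018]
  dp:
    - [0, 0, 0]
    - [0, 0, 0]
    - [0, 0, 0]
    - [0, 0, 0]
    - [0, 0, 0]
  fingers: [0, 0, 0, 0, 0]

```text
clock: 10.9
position: [551.5, 139.0, 36.3]
ee_rot: [0.804, -0.595, 0.001, 0.001]
contact_force: [0.5, -2.4, -0.8]
gripper_width: 12.3
```

```bash
python3 tq.py
```

```text
t 11.05 p [551.5 138.9  36.3] yaw [-1.274 -1.275 -1.274 -1.273] Mz [ 0.11   0.033  0.029 -0.042] mean 0.033 w 12.3 F [ 0.7 -1.9 -1.2]
```

Call:
servo_tool:
  turn:
    - [0, 0, -0.018]
    - [0, 0, -0.018]
    - [0, 0, -0.018]
    - [0, 0, -0.018]
    - [0, 0, -0.018]
  dp:
    - [0, 0, 0]
    - [0, 0, 0]
    - [0, 0, 0]
    - [0, 0, 0]
    - [0, 0, 0]
  fingers: [0, 0, 0, 0, 0]

```text
clock: 11.68
position: [551.5, 138.9, 36.3]
ee_rot: [0.775, -0.632, 0.001, 0.001]
contact_force: [0.5, -1.3, -2.7]
gripper_width: 12.4
```

```bash
python3 tq.py
```

```text
t 11.82 p [551.5 138.9  36.3] yaw [-1.369 -1.37  -1.369 -1.368] Mz [ 0.038  0.044  0.026 -0.001] mean 0.027 w 12.0 F [ 1.2 -1.8 -0.7]
```

Call:
servo_tool:
  turn:
    - [0, 0, -0.018]
    - [0, 0, -0.018]
    - [0, 0, -0.018]
    - [0, 0, -0.018]
    - [0, 0, -0.018]
  dp:
    - [0, 0, 0]
    - [0, 0, 0]
    - [0, 0, 0]
    - [0, 0, 0]
    - [0, 0, 0]
  fingers: [0, 0, 0, 0, 0]

```text
clock: 12.45
position: [551.5, 138.9, 36.3]
ee_rot: [0.744, -0.668, 0.001, 0.001]
contact_force: [1.4, -1.8, -0.0]
gripper_width: 12.2
```

```bash
python3 tq.py
```

```text
t 12.6 p [551.5 138.9  36.3] yaw [-1.464 -1.464 -1.463 -1.463] Mz [ 0.122  0.048  0.043 -0.023] mean 0.048 w 12.2 F [ 0.8 -1.2 -1.3]
```

Call:
servo_tool:
  turn:
    - [0, 0, -0.012]
    - [0, 0, -0.012]
    - [0, 0, -0.012]
    - [0, 0, -0.012]
    - [0, 0, -0.012]
  dp:
    - [0, 0, 0]
    - [0, 0, 0]
    - [0, 0, 0]
    - [0, 0, 0]
    - [0, 0, 0]
  fingers: [0, 0, 0, 0, 0]

```text
clock: 13.22
position: [551.5, 139.0, 36.3]
ee_rot: [0.723, -0.691, 0.001, 0.001]
contact_force: [0.7, -2.0, -1.7]
gripper_width: 12.4
```

```bash
python3 tq.py
```

```text
t 13.38 p [551.5 138.9  36.3] yaw [-1.526 -1.526 -1.526 -1.526] Mz [0.242 0.171 0.142 0.133] mean 0.172 w 12.1 F [ 0.8 -2.2 -1.2]
```

Call:
servo_tool:
  turn:
    - [0, 0, -0.01]
    - [0, 0, -0.008]
    - [0, 0, 0]
    - [0, 0, 0]
    - [0, 0, 0]
  dp:
    - [0, 0, 0]
    - [0, 0, 0]
    - [0, 0, 0]
    - [0, 0, 0]
    - [0, 0, 0]
  fingers: [0, 0, 0, 0, 0]

```text
clock: 14.0
position: [551.5, 138.9, 36.3]
ee_rot: [0.716, -0.698, 0.001, 0.001]
contact_force: [0.9, -1.1, -0.5]
gripper_width: 12.5
```

```bash
python3 tq.py
```

```text
t 14.15 p [551.5 139.   36.3] yaw [-1.544 -1.544 -1.544 -1.544] Mz [0.257 0.238 0.241 0.203] mean 0.235 w 12.3 F [ 1.5 -0.6 -1.1]
```

The knob is on its seat: held torque about 0.235 N m and moving torque about 0.25, against the 0.08 drag. I'll release it and lift out.

Call:
servo_tool:
  turn:
    - [0, 0, 0]
    - [0, 0, 0]
    - [0, 0, 0]
    - [0, 0, 0]
    - [0, 0, 0]
  dp:
    - [0, 0, 0]
    - [0, 0, 0]
    - [0, 0, 0]
    - [0, 0, 0.01]
    - [0, 0, 0.02]
  fingers: [0.03, 0.03, 0.03, 0.03, 0.03]

```text
clock: 14.78
position: [550.2, 139.1, 66.4]
ee_rot: [0.716, -0.698, -0.0, 0.002]
contact_force: [-0.8, 1.0, -0.4]
gripper_width: 29.9
```

```bash
python3 st.py
```

```text
t 14.78 j [ 0.53  0.46 -0.34  0.   -0.78 -0.51] p [550.2 139.1  66.4] xyaw -1.547 z [-0.003 -0.003 -1.   ] F [-0.8  1.  -0.4] M [0.059 0.065 0.021] w 29.9
```

Call:
servo_tool:
  turn:
    - [0, 0, 0]
    - [0, 0, -0.15]
    - [0, 0, -0.15]
    - [0, 0, -0.15]
    - [0, 0, -0.15]
  dp:
    - [0, 0, 0.03]
    - [-0.007, -0.045, 0.03]
    - [-0.007, -0.045, 0]
    - [-0.007, -0.045, 0]
    - [-0.007, -0.045, 0]
  fingers: [0.03, 0.05, 0.05, 0.05, 0.05]

```text
clock: 15.4
position: [524.4, -41.8, 134.9]
ee_rot: [-0.472, 0.882, -0.002, 0.003]
contact_force: [0.3, -0.6, 0.8]
gripper_width: 49.9
```

Call:
servo_tool:
  turn:
    - [0, 0, -0.15]
    - [0, 0, -0.15]
    - [0, 0, -0.15]
    - [0, 0, -0.1]
    - [0, 0, 0]
  dp:
    - [-0.007, -0.045, -0.01]
    - [-0.007, -0.045, -0.01]
    - [-0.007, -0.045, -0.01]
    - [-0.004, -0.025, 0]
    - [0, 0, 0]
  fingers: [0.05, 0.05, 0.05, 0.05, 0.05]

```text
clock: 16.02
position: [498.8, -209.3, 109.0]
ee_rot: [-0.204, 0.979, -0.004, 0.006]
contact_force: [0.2, 0.9, 0.3]
gripper_width: 50.0
```

```bash
python3 st.py
python3 - <<'E'
from knob import *
d=get_image("top"); np.savez("top2.npz",**d)
o=[]
x,y,w,h=176,158,36,30
for im in(D["top"]["img"],d["img"]):
    g=cv2.resize(im[y:y+h,x:x+w].astype(float),None,fx=11,fy=11,interpolation=cv2.INTER_CUBIC); o.append((255*(np.clip(g/255,0,1))**.5).astype(np.uint8))
d=get_image("scene"); g=d["img"][150:230,250:350]; o.append(cv2.resize(g,(396,330)))
o=np.hstack(o); save("k2.png",o,.66)
D["top"]=dict(np.load("top2.npz")); print(rim("top",(551,140)))
R=[]
for yaw in np.arange(-2.3,-.2,.15):
    r=minimize(lambda x:cost("top",(x[0],x[1],yaw),(181,162,19,18)),(550,140),method="Nelder-Mead",options=dict(xatol=.2,fatol=.01)); R.append((round(r.fun,2),yaw.round(2),*r.x.round(1)))
print(sorted(R)[:4])
E
```

```text
t 16.02 j [-0.09  0.36 -0.38  0.01 -0.82 -1.07] p [ 498.8 -209.3  109. ] xyaw -2.732 z [ 0.014 -0.006 -1.   ] F [0.2 0.9 0.3] M [ 0.038  0.012 -0.006] w 50.0
(array([551.3, 140.4]), np.float64(-19.74981689453125))
[(np.float64(10.51), np.float64(-1.25), np.float64(549.4), np.float64(139.4)), (np.float64(10.65), np.float64(-1.1), np.float64(549.4), np.float64(139.5)), (np.float64(10.84), np.float64(-1.4), np.float64(549.3), np.float64(139.3)), (np.float64(11.02), np.float64(-0.95), np.float64(549.4), np.float64(139.7))]
```

View pics/k2.png

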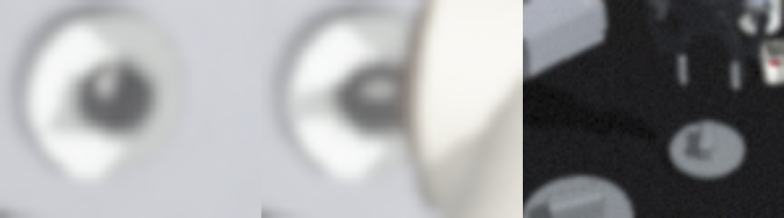

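The knob's white line now points right (-y), so it did turn clockwise. The cover lies free, so I'll centre over it and go down.

Call:
servo_tool:
  turn:
    - [0.006, 0.014, 0.02]
    - [0, 0, 0]
    - [0, 0, 0]
    - [0, 0, 0]
    - [0, 0, 0]
  dp:
    - [-0.0015, 0.007, -0.03]
    - [0, 0, -0.03]
    - [0, 0, 0]
    - [0, 0, 0]
    - [0, 0, 0]
  fingers: [0.05, 0.05, 0.05, 0.05, 0.05]

```text
clock: 16.75
position: [501.7, -196.9, 52.3]
ee_rot: [-0.22, 0.975, -0.001, 0.004]
contact_force: [-0.3, -0.4, -0.5]
gripper_width: 49.8
```

```bash
python3 st.py
```

```text
t 16.75 j [-0.07  0.44 -0.43  0.   -0.69 -1.05] p [ 501.7 -196.9   52.3] xyaw -2.698 z [ 0.008 -0.001 -1.   ] F [-0.3 -0.4 -0.5] M [-0.011  0.005 -0.025] w 49.8
```

Call:
servo_tool:
  turn:
    - [0, 0.008, 0]
    - [0, 0, 0]
    - [0, 0, 0]
    - [0, 0, 0]
    - [0, 0, 0]
  dp:
    - [-0.0043, -0.0055, -0.012]
    - [0, 0, 0]
    - [0, 0, -0.012]
    - [0, 0, -0.012]
    - [0, 0, 0]
  fingers: [0.05, 0.05, 0.05, 0.05, 0.05]

```text
clock: 17.38
position: [497.4, -203.1, 14.9]
ee_rot: [-0.22, 0.976, -0.001, 0.001]
contact_force: [-1.1, 0.9, -0.2]
gripper_width: 49.9
```

```bash
python3 st.py
```

```text
t 17.38 j [-0.08  0.5  -0.46  0.   -0.61 -1.04] p [ 497.4 -203.1   14.9] xyaw -2.698 z [ 0.002 -0.001 -1.   ] F [-1.1  0.9 -0.2] M [-0.062  0.05   0.032] w 49.9
```

Close the fingers, raising 1 mm so the tips clear the flange.

Call:
servo_tool:
  turn:
    - [0, 0, 0]
    - [0, 0, 0]
    - [0, 0, 0]
    - [0, 0, 0]
    - [0, 0, 0]
  dp:
    - [0, 0.0007, 0.0012]
    - [0, 0, 0]
    - [0, 0, 0]
    - [0, 0, 0]
    - [0, 0, 0]
  fingers: [0.05, 0, 0, 0, 0]

```text
clock: 18.0
position: [497.7, -202.2, 16.6]
ee_rot: [-0.22, 0.975, -0.001, 0.001]
contact_force: [0.6, -0.6, -0.4]
gripper_width: 14.6
```

```bash
python3 st.py
```

```text
t 18.0 j [-0.08  0.49 -0.46  0.   -0.62 -1.05] p [ 497.7 -202.2   16.6] xyaw -2.698 z [ 0.002 -0.001 -1.   ] F [ 0.6 -0.6 -0.4] M [ 0.004 -0.018 -0.016] w 14.6
```

Call:
servo_tool:
  turn:
    - [0, 0, 0]
    - [0, 0, 0]
    - [0, 0, 0]
    - [0, 0, 0]
    - [0, 0, 0]
  dp:
    - [0, 0, 0.025]
    - [0, 0, 0.035]
    - [0.002, 0.02, 0.035]
    - [0.006, 0.035, 0.01]
    - [0.006, 0.04, 0]
  fingers: [0, 0, 0, 0, 0]

```text
clock: 18.62
position: [509.6, -106.7, 123.4]
ee_rot: [-0.217, 0.976, 0.0, -0.001]
contact_force: [0.2, -0.2, -2.3]
gripper_width: 14.5
```

Call:
servo_tool:
  turn:
    - [0, 0, 0]
    - [0, 0, 0]
    - [0, 0, 0]
    - [0, 0, 0]
    - [0, 0, 0]
  dp:
    - [0.007, 0.045, 0]
    - [0.007, 0.045, 0]
    - [0.007, 0.045, 0]
    - [0.006, 0.04, 0]
    - [0.005, 0.03, 0]
  fingers: [0, 0, 0, 0, 0]

```text
clock: 19.25
position: [540.8, 105.3, 123.2]
ee_rot: [-0.217, 0.976, 0.001, -0.001]
contact_force: [-0.2, -0.6, -1.3]
gripper_width: 14.4
```

```bash
python3 st.py
```

```text
t 19.25 j [ 0.49  0.36 -0.32 -0.   -0.89 -1.62] p [540.8 105.3 123.2] xyaw -2.705 z [-0.002  0.001 -1.   ] F [-0.2 -0.6 -1.3] M [-0.009 -0.051 -0.056] w 14.4
```

Call:
servo_tool:
  turn:
    - [0, 0, 0]
    - [0, 0, 0]
    - [0, 0, 0]
    - [0, 0, 0]
    - [0, 0, 0]
  dp:
    - [0.006, 0.02, -0.01]
    - [0.002, 0.008, -0.01]
    - [0, 0, -0.01]
    - [0, 0, 0]
    - [0, 0, 0]
  fingers: [0, 0, 0, 0, 0]

```text
clock: 19.88
position: [547.6, 133.2, 89.1]
ee_rot: [-0.216, 0.976, 0.0, -0.003]
contact_force: [0.3, -0.2, -0.9]
gripper_width: 14.4
```

```bash
python3 st.py
python3 - <<'E'
from h import *
s=read_state();p=s["position"]; o=[]
for c,x,y in(("top",150,120),("scene",205,95)):
    d=get_image(c); g=cv2.resize(d["img"][y:y+80,x:x+90],None,fx=4.4,fy=4.4,interpolation=cv2.INTER_CUBIC)
    for X,Y,z,R,col in((p[0],p[1],p[2]-16.6+13,43,(255,0,0)),(551.5,139,60,36,(0,255,0)),(p[0],p[1],p[2]-16.6+8,43,(255,120,0))):
        q=np.array([proj(d,(X+R*np.cos(a),Y+R*np.sin(a),z)) for a in np.linspace(0,6.28,60)]); q=(q-[x,y]+.5)*4.4-.5
        cv2.polylines(g,[np.round(q*16).astype(np.int32)],True,col,1,cv2.LINE_AA,4)
    o.append(g)
save("pl.png",np.hstack(o))
E
```

```text
t 19.88 j [ 0.52  0.43 -0.32 -0.   -0.83 -1.66] p [547.6 133.2  89.1] xyaw -2.705 z [-0.006 -0.001 -1.   ] F [ 0.3 -0.2 -0.9] M [ 0.013 -0.056  0.043] w 14.4
```

View pics/pl.png

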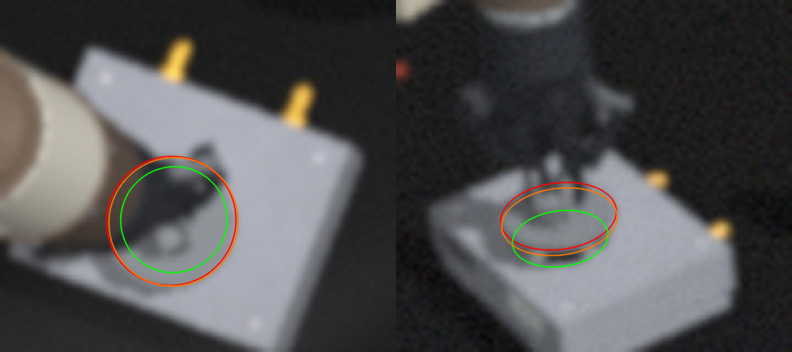

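The cover hangs concentric with its predicted outline as far as can be seen (left (172,220), right (558,217)). Next I centre it over the well.

Call:
servo_tool:
  turn:
    - [0, -0.006, 0]
    - [0, 0, 0]
    - [0, 0, 0]
    - [0, 0, 0]
    - [0, 0, 0]
  dp:
    - [0.0039, 0.0058, 0]
    - [0, 0, 0]
    - [0, 0, -0.005]
    - [0, 0, 0]
    - [0, 0, 0]
  fingers: [0, 0, 0, 0, 0]

```text
clock: 20.6
position: [552.2, 139.4, 85.0]
ee_rot: [-0.216, 0.976, -0.0, 0.001]
contact_force: [0.3, 0.3, -2.0]
gripper_width: 14.7
```

```bash
python3 st.py
```

```text
t 20.6 j [ 0.53  0.44 -0.32  0.   -0.81 -1.67] p [552.2 139.4  85. ] xyaw -2.706 z [ 0.002  0.    -1.   ] F [ 0.3  0.3 -2. ] M [-0.059 -0.028  0.002] w 14.7
```

Call:
servo_tool:
  turn:
    - [0, 0.002, 0]
    - [0, 0, 0]
    - [0, 0, 0]
    - [0, 0, 0]
    - [0, 0, 0]
  dp:
    - [-0.0006, -0.0004, -0.005]
    - [0, 0, -0.004]
    - [0, 0, -0.003]
    - [0, 0, 0]
    - [0, 0, 0]
  fingers: [0, 0, 0, 0, 0]

```text
clock: 21.22
position: [551.4, 138.9, 71.8]
ee_rot: [-0.216, 0.976, -0.0, -0.0]
contact_force: [0.6, -1.0, -0.6]
gripper_width: 14.5
```

```bash
python3 st.py
```

```text
t 21.23 j [ 0.53  0.45 -0.33 -0.   -0.78 -1.67] p [551.4 138.9  71.8] xyaw -2.706 z [-0. -0. -1.] F [ 0.6 -1.  -0.6] M [0.026 0.008 0.008] w 14.5
```

It entered with no force (about 5 mm in). Press home.

Call:
servo_tool:
  turn:
    - [0, 0, 0]
    - [0, 0, 0]
    - [0, 0, 0]
    - [0, 0, 0]
    - [0, 0, 0]
  dp:
    - [0, 0, -0.002]
    - [0, 0, -0.0015]
    - [0, 0, -0.001]
    - [0, 0, -0.001]
    - [0, 0, 0]
  fingers: [0, 0, 0, 0, 0]

```text
clock: 21.85
position: [551.7, 139.1, 68.7]
ee_rot: [-0.217, 0.976, -0.0, 0.001]
contact_force: [1.0, -0.8, -1.6]
gripper_width: 14.8
```

```bash
python3 st.py
```

```text
t 21.85 j [ 0.53  0.46 -0.34  0.   -0.78 -1.67] p [551.7 139.1  68.7] xyaw -2.705 z [ 0.001  0.    -1.   ] F [ 1.  -0.8 -1.6] M [ 0.015  0.039 -0.011] w 14.8
```

Call:
servo_tool:
  turn:
    - [0, 0, 0]
    - [0, 0, 0]
    - [0, 0, 0]
    - [0, 0, 0]
    - [0, 0, 0]
  dp:
    - [0, 0, -0.001]
    - [0, 0, -0.001]
    - [0, 0, -0.0015]
    - [0, 0, -0.002]
    - [0, 0, -0.002]
  fingers: [0, 0, 0, 0, 0]

```text
clock: 22.48
position: [551.9, 139.1, 68.5]
ee_rot: [-0.217, 0.976, -0.001, 0.001]
contact_force: [-5.9, -0.3, 11.6]
gripper_width: 14.4
```

```bash
python3 st.py
```

```text
t 22.48 j [ 0.53  0.46 -0.34  0.   -0.77 -1.67] p [551.9 139.1  68.5] xyaw -2.703 z [ 0.003 -0.001 -1.   ] F [-5.9 -0.3 11.6] M [-0.027  1.609 -0.105] w 14.4
```

It stands at 68.5 (68.6 expected when home) with 12 N of press, so it is seated. Release and lift.

Call:
servo_tool:
  turn:
    - [0, 0, 0]
    - [0, 0, 0]
    - [0, 0, 0]
    - [0, 0, 0]
    - [0, 0, 0]
  dp:
    - [0, 0, 0]
    - [0, 0, 0]
    - [0, 0, 0]
    - [0, 0, 0.01]
    - [0, 0, 0.03]
  fingers: [0.04, 0.04, 0.04, 0.04, 0.04]

```text
clock: 23.1
position: [550.9, 138.4, 107.0]
ee_rot: [-0.217, 0.976, -0.002, -0.001]
contact_force: [-0.3, -0.1, 0.7]
gripper_width: 39.9
```

Call:
servo_tool:
  turn:
    - [0, 0, 0]
    - [0, 0, 0]
    - [0, 0, 0]
    - [0, 0, 0]
    - [0, 0, 0]
  dp:
    - [0, 0, 0.05]
    - [0, -0.03, 0.05]
    - [0, -0.06, 0]
    - [0, -0.06, 0]
    - [0, -0.06, 0]
  fingers: [0.04, 0.04, 0.04, 0.04, 0.04]

```text
clock: 23.72
position: [553.3, -73.0, 216.9]
ee_rot: [-0.222, 0.975, -0.002, 0.005]
contact_force: [0.5, 0.1, -0.2]
gripper_width: 40.3
```

Call:
servo_tool:
  turn:
    - [0, 0, 0]
    - [0, 0, 0]
    - [0, 0, 0]
    - [0, 0, 0]
    - [0, 0, 0]
  dp:
    - [0, -0.04, 0]
    - [0, -0.03, 0]
    - [0, -0.01, 0]
    - [0, 0, 0]
    - [0, 0, 0]
  fingers: [0.04, 0.04, 0.04, 0.04, 0.04]

```text
clock: 24.35
position: [552.5, -158.5, 219.2]
ee_rot: [-0.219, 0.976, -0.003, 0.006]
contact_force: [0.1, 1.6, -0.3]
gripper_width: 40.0
```

```bash
python3 st.py
python3 - <<'E'
from h import *
o=[]
for c,x,y in(("top",150,120),("scene",205,110)):
    d=get_image(c); g=cv2.resize(d["img"][y:y+80,x:x+90],None,fx=4.4,fy=4.4,interpolation=cv2.INTER_CUBIC); g2=g.copy()
    for X,Y,z,R,col in((551.5,139,65,43,(255,0,0)),):
        q=np.array([proj(d,(X+R*np.cos(a),Y+R*np.sin(a),z)) for a in np.linspace(0,6.28,60)]); q=(q-[x,y]+.5)*4.4-.5
        cv2.polylines(g,[np.round(q*16).astype(np.int32)],True,col,1,cv2.LINE_AA,4)
    o.append(g if c=="top" else g)
save("end.png",np.hstack(o))
E
```

```text
t 24.35 j [ 0.    0.3  -0.15  0.   -1.11 -1.13] p [ 552.5 -158.5  219.2] xyaw -2.699 z [ 0.013 -0.003 -1.   ] F [ 0.1  1.6 -0.3] M [0.007 0.031 0.013] w 40.0
```

View pics/end.png

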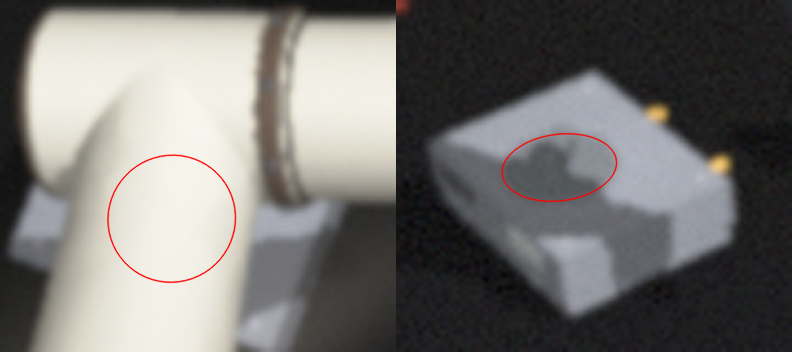

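The scene view shows the cover flange filling the predicted "home" ellipse at (558,168), lying flat. The arm hides the top view but is clear of the cover. I'm handing in.

```bash
python3 -c "from bench import *; print(job_done())"
```

```text
the job is handed in; nothing more can be done
None
```

I closed the valve and put the cover into the well. I handed the job in at about 24 s of the 72 s allowed, and the hand-in reports no verdict.

- **Valve:** I turned the knob about 1.25 rad clockwise, until the torque rose off the steady drag. It ended at about 0.235 N m held still and 0.25 N m moving, which I take as roughly 0.2 N m above the drag. Single torque readings scatter by about 0.05 N m. I did not measure the seat torque after letting go. A later picture showed the white line turned clockwise, though a rough fit put it at about -1.25 rad, against -1.54 on the tool when I let go. The arm partly hid the knob there.
- **Cover:** I used the 86 mm one; the other two measured about 125 mm. It slid in without force and stopped at the expected height (tool at 68.5 mm, 68.6 expected) under 12 N of press. That press also gave about 6 N of side force and 1.6 N m of moment. I then let go and moved clear.
- **Last checks:** In the scene picture the flange matched its predicted home outline and lay flat. The arm blocked the top camera, so that view could not confirm it.
- **Disagreement:** The two cameras put the well and the cover 2–4 mm apart in x. I used their average together with where the knob grip centred itself.

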